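Nudge the sample carriage home in the dark chamber

TASK

Take the push rod off its rest and, pushing only with the rod, nudge the carriage with its vial gently and slowly along the channel into the dark chamber, in small steps, until it is home against the stop hidden inside; do not drive the stop back and do not touch the carriage or the vial with the gripper. Then lay the rod back in both notches of its rest, and leave the vial upright in the carriage and everything else where it stands.

Things in the scene. Friction and masses are not known exactly. Their poses are not given: they have to be found in the camera images.
- chamber: Fixed white metal chamber with a guide channel in front. Origin: on the worktop under the channel's centre line; +x runs along the channel into the chamber. Base x = -40 to 210 mm, 94 mm wide; channel floor at z = 12 mm, between rails 47.5 mm apart and 21 mm high. Hood over x = 47 to 208 mm, 94 mm wide, 107 mm high; open mouth at x = 48 mm, 48 mm wide, up to z = 93 mm.
- carriage_mid (a point): Centre of the carriage: loose grey block on the channel floor, 66 mm long (x, along the channel), 44 wide, 50 high, about 260 g, at first before the mouth, x axis along the chamber's. Push its rear (-x) face, 33 mm behind this point, in mid-width, 34 mm above the channel floor (9 mm above this point), on the 26 mm square steel plate; sliding takes about 1 to 2.5 N.
- vial_mid (a point): Centre of the glass vial (24 mm wide, 54 mm high) that stands upright and loose in the 26.5 mm pocket of the carriage, on the carriage's centre line; its foot is 14 mm above the carriage's underside. Axis z along the vial.
- rod_mid (a point): Middle of the push rod, at the centre of its black square grip (50 mm long, 16 x 16 mm), which is the place to grasp it. +x points along the rod to its foot. The rod is steel, 12 mm thick, 208 mm long, 100 g, balanced at this point, with a black knob 18 mm thick at the other end (-104 mm).
- rod_foot (a point): Flat end face of the rod's rubber foot (a disc 22 mm in diameter and 12 mm thick), 100 mm from the rod's middle on the rod's axis; x points outward along the rod.
- rest: Fixed rest of the rod: grey plate 156 x 56 x 8 mm with two aluminium uprights 10 mm thick at x = -60 and +60 mm, each with a flared notch 18 mm wide, open at the top, cheeks 61 mm high. Origin: centre of the plate's underside, on the worktop; x along the rod as it lies there at first, foot towards +x. The lying rod's axis is 45 mm above the origin.
- contact (a joint): Travel of the small sprung contact on the face of the hidden stop, in m: 0 while untouched; it stands 8 mm proud of the stop's face, so it reads about 0.008 when the carriage is against the stop. Its spring is too weak (0.2 N) to move the carriage.
- stop (a joint): How far the hidden stop has been driven back, m: 0 as set. Friction holds it: it gives way above about 14 N and stays where it is pushed. Its place differs every time: the carriage meets it when the carriage's centre is 85 to 130 mm along the chamber's x.
- petri_mid (a point): Bystander: flat round dish with lid, 62 mm wide, 14 mm high; its centre.
- beaker_mid (a point): Bystander: small glass beaker, 57 mm wide, 66 mm high; its centre.
- dropper_mid (a point): Bystander: amber dropper bottle, 34 mm wide, 109 mm high; point on its axis 50 mm up.
Not all that is in view belongs to the job. Leave any turquoise look-alike of the part that bears carriage_mid alone. There is more than one size of the part that bears rod_mid; the job needs the larger.

How it is judged:
On the way, in this order (a step that is already met when the one before it is completed fails the run):
1. the carriage is home against the hidden stop (contact pressed in by more than 5.5 mm), the stop driven back by less than 4 mm, the vial upright in the carriage (value of joint contact above 0.0055 m and value of joint stop below 0.004 m and angle between vial_mid's own z axis and vertical below 0.2 rad and horizontal distance between vial_mid and carriage_mid below 0.006 m), for 0.2 s.
2. the rod lies back in both notches of its rest (x of rod_mid in the frame of rest between -0.022 and 0.022 m and y of rod_mid in the frame of rest between -0.008 and 0.008 m and z of rod_mid in the frame of rest between 0.038 and 0.051 m and angle between the x axis of rod_mid and the x axis of rest, either way round below 0.1 rad), for 0.2 s.
At the end, for the whole second after the job is handed in: Carriage within 2.5 mm of the hidden stop (contact above 5.5 mm), stop driven back less than 4 mm, vial upright (0.2 rad) in the pocket; rod at rest in both notches of its rest: middle within 22 mm along, 8 mm across, 38 to 51 mm above its origin, aligned within 0.1 rad (all of step 1 and all of step 2 and linear speed of rod below 0.02 m/s); the robot touches nothing.
It fails at once if the gripper or arm touches the carriage or the vial (contact force between any of the fingers, the arm and carriage above 1 N or contact force between any of the fingers, the arm and vial above 1 N).
It fails at once if the stop is driven back by 4 mm or more (value of joint stop above 0.004 m).
It fails at once if the vial tips over (angle between vial_mid's own z axis and vertical above 0.35 rad).
It fails at once if a bystander is moved by more than 30 mm (distance of any of petri_mid, beaker_mid, dropper_mid from where it was at the start of the episode above 0.03 m).
It fails at once if the carriage is struck: it moves faster than 0.2 m/s (linear speed of carriage above 0.2 m/s).
It also fails if it takes over 64 s, if anything falls off the work surface, if the arm or the gripper's body presses on something with over 40 N, if the wrist force passes 120 N, or if a joint passes its speed limit or range.

ROBOT

A 6-joint arm with a two-finger parallel gripper is mounted at the origin on a cart in front of the work surface, level with it; the furniture and walls round the work are solid. World frame = base frame: x ahead of the robot, y to its left, z up, the work surface at z = 0. Lengths are in m, angles in rad, forces in N, time in s.
With the tool pointing down it reaches from about 0.425 to 0.95 m from the base axis. Payload 3.5 kg.
Tool frame: the origin (TCP) lies midway between the tips of the shut fingers; the grasp point (between the pads) lies 19 mm behind it; x points along the fingers, y is the direction in which the jaws open and shut, and the axes are right-handed (so a half turn about x gives the same grasp; the last joint's range is limited). The gripper opens to 85 mm and grips with 20 to 120 N. Pads are 22 mm wide; open, the fingers measure 114 mm over their backs; the gripper's body (76 mm by 85 mm) begins 54 mm behind the grasp point. The pads swing forward as they close: fully open they stand 13 mm farther back than shut.
Start: joints at [1.03, 0.286, 1.577, -0, 1.279, -0.15], TCP at [0.257, 0.624, 0.231] pointing down, gripper open.
Joint ranges: [-2.77, 2.77], [-0.9, 2.22], [0.21, 2.48], [-1.53, 4.67], [0.24, 2.81], [-2.84, 2.84]. Speed limits (rad/s): [2.79, 2.79, 3.14, 3.14, 3.14, 3.14].

INTERFACE

Orientations are given as a unit quaternion [x, y, z, w].
In Python, from plant import sensors, optics, ctrl gives the robot as it stands.
- The arm moves only by the tool arm_command, never from a script. Its argument "increments" is a list that holds one entry, the list of rows, each a list of 4 numbers: the shift along the tool's x, y, z in cm, then the turn about the tool's x in rad. A call has 1 to 20 rows; each row shifts and turns the commanded pose from where the row before left it, along the tool's axes as they then stand; what a row does not reach is not made up. A row lasts 1/8 s, in which the tool goes at most 62.5 mm and 10.7 degrees, less where a joint would pass 70% of its speed; a pose out of reach is approached as far as the arm can. A call with a gripper value outside its range is refused whole. "grip" is the finger opening in cm, from 0 to 8.54, set as the call begins (left out, the last holds). The fingers move at their own pace and stop on an object; "grip_force" is the grip in N (left out, the last holds). Time passes only in rows, so rows that do not move let the fingers close. It gives the time, the measured TCP pose, the force and the opening at its end, in the units of the state.
- sensors.get_state(): the state, without advancing time (a new reading comes with each control period).
- optics.read_camera(name): name is "side" or "top" or "wrist"; returns the picture (480x640x3 uint8, blue, green, red); there is no depth.
- optics.camera_model(name): a dict with "camera_matrix" (3x3 intrinsics, pixels), "world_from_camera" (4x4, takes a point from camera to world coordinates); the wrist camera has in their place "mount" (4x4, takes a point from camera to tool coordinates, whose origin is the TCP and whose axes are the tool frame's). Camera axes: x right, y up, looking along -z (the intrinsics and any distortion apply to the point x, -y, -z); pixel columns grow to the right and rows downward; lengths in m; the calibration is good to about 2 mm. The wrist camera is an equidistant fisheye: a pixel r from the principal point sees the ray r / f radians off the axis. A picture is of the moment at which its call begins: read the wrist's pose just before it. camera_model takes no time and is no camera call.
- ctrl.sign_off(): hands the job in, once; it reports no verdict.
Trained networks look in the newest picture that a camera, given by its name, has taken for a name from the list of things; names that differ only in an ending like _2 or _b are one class to them, and where a whole thing is asked for, a point or a joint stands for the part that bears it (a point fixed in the world has none). Each returns a list of dicts, best first, with "conf" (0 to 1); they miss things now and then, are a little off and sometimes report something else, mostly with a low value. They report only what shows in the picture. A call takes as long as a camera call. They do not tell look-alikes from the thing itself.
- optics.boxes_of(camera, query): "at" ([row, column] in pixels, amid what is visible of it).
- optics.place_of(camera, query): "at" ([row, column] in pixels: a listed point, or the origin of a listed thing).
The state is a dict: "time": time; "qpos": joint angles; "dq": joint speeds; "joint_efforts": joint torques, N m; "eef_pos": TCP position; "tcp_rot": TCP orientation; "contact_force": force on the tool from outside, world axes, zero at the start; "wrist_torque": the same for the moment, N m; "opening": opening from 0.0 (shut) to 1.0 (fully open).
Only numpy, scipy, OpenCV 4.12 (cv2) and the standard library are available. Lean on these libraries where they do the work, as an engineer would, in place of code of your own. Each camera call takes 0.05 s, during which the arm holds its last target.

## Working session

There is one attempt and no reset: what is moved stays moved. The work goes in short steps, Python scripts to look and compute and a tool call to move; the robot and the scene stay as the last step left them, time stands still between calls to the robot, and variables do not carry over. Pictures are saved under pics/ and viewed, and the job is handed in when it is done.

Besides the shell and the picture viewer there is one more tool, called after "Request:" by a JSON object that holds its "api" and its "payload". arm_command: Moves the arm, as the interface text tells. Its arguments: {"type":"object","properties":{"increments":{"type":"array","items":{"type":"array","items":{"type":"array","items":{"type":"number"}}}},"grip":{"type":"number"},"grip_force":{"type":"number"}},"required":["increments"]}

```bash
mkdir -p pics; ls; python3 - <<'E'
from plant import sensors, optics, ctrl
import cv2
print(sensors.get_state())
for c in ["side","top","wrist"]:
    im=optics.read_camera(c); cv2.imwrite(f"pics/{c}0.png",im)
    print(c,optics.camera_model(c))
    for q in ["carriage_mid","rod_mid","rod_foot","rest","chamber","vial_mid"]:
        try: print(q,[(d['at'],round(d['conf'],2)) for d in optics.place_of(c,q)][:4])
        except Exception as e: print(q,e)
print(sensors.get_state()['time'])
E
```

```text
pics
{'time': 0.0, 'qpos': array([ 1.03000701e+00,  2.87147898e-01,  1.57818565e+00, -2.32053610e-06,
        1.27860846e+00, -1.50013309e-01]), 'dq': array([ 6.51741939e-04, -6.65572621e-05,  1.04035342e-03,  8.14069703e-04,
        3.21618263e-04,  9.21534386e-04]), 'joint_efforts': array([ 4.85551482e-04, -4.05963993e+01, -2.92636675e+01, -2.47390682e-05,
        5.70543401e-03, -5.56967763e-06]), 'eef_pos': array([0.25674803, 0.6235474 , 0.22995435]), 'tcp_rot': array([ 0.13650062,  0.6939323 , -0.13806428,  0.69337133]), 'contact_force': array([0.19249185, 0.13665815, 0.23450598]), 'wrist_torque': array([ 0.00393275, -0.03207985, -0.03050557]), 'opening': 1.0020837447678783}
side {'camera_matrix': array([[544.02536534,   0.        , 320.38747629],
       [  0.        , 544.02536534, 239.2784206 ],
       [  0.        ,   0.        ,   1.        ]]), 'world_from_camera': array([[ 8.55398508e-01,  3.34796957e-01, -3.95227012e-01,
         1.45403788e-01],
       [-5.17970456e-01,  5.52876469e-01, -6.52712966e-01,
        -7.01926185e-01],
       [-1.45999335e-05,  7.63045613e-01, 
[... 1140 characters left out ...]
mid [([275.5, 199.3], 0.57), ([255.8, 286.4], 0.5)]
wrist {'camera_matrix': array([[371.64829954,   0.        , 321.39386279],
       [  0.        , 371.64829954, 233.26030269],
       [  0.        ,   0.        ,   1.        ]]), 'mount': array([[ 2.17250315e-04,  2.57598574e-01, -9.66252000e-01,
        -1.42671225e-01],
       [ 9.99999878e-01,  3.73566892e-04,  3.24429432e-04,
         4.42959523e-05],
       [ 4.44532315e-04, -9.66251952e-01, -2.57598461e-01,
        -6.46072795e-02],
       [ 0.00000000e+00,  0.00000000e+00,  0.00000000e+00,
         1.00000000e+00]])}
carriage_mid []
rod_mid []
rod_foot []
rest []
chamber [([458.4, 110.0], 0.81)]
vial_mid [([458.5, 111.3], 0.27)]
1.05
```

View pics/side0.png

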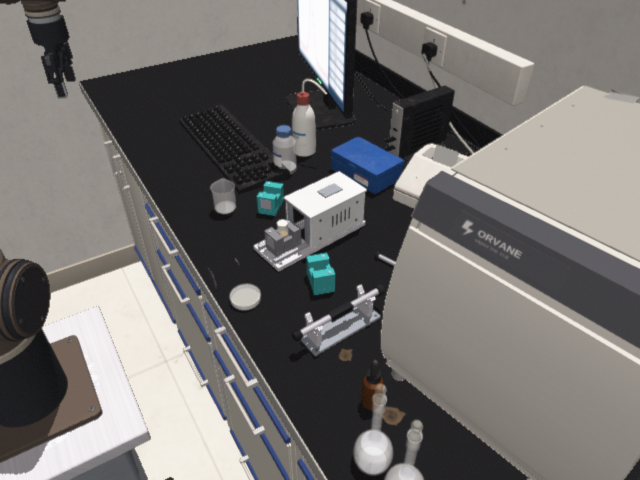

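View pics/top0.png

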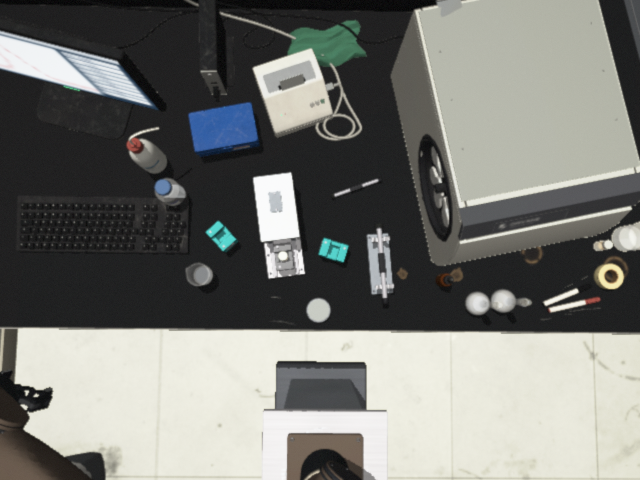

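```bash
python3 - <<'E'
import cv2
a=cv2.imread('pics/top0.png')[150:330,150:450];cv2.imwrite('pics/top0z.png',cv2.resize(a,(800,480),interpolation=cv2.INTER_CUBIC))
a=cv2.imread('pics/side0.png')[150:360,220:480];cv2.imwrite('pics/side0z.png',cv2.resize(a,(743,600),interpolation=cv2.INTER_CUBIC))
E
```

```text
(no output)
```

View pics/top0z.png

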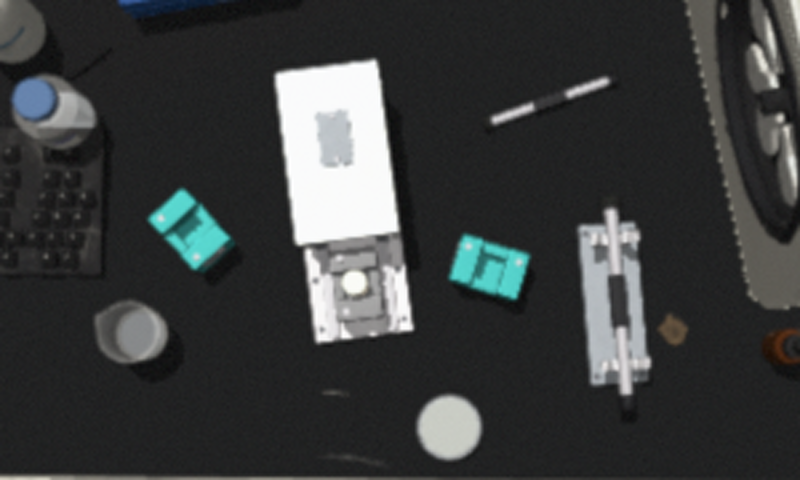

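View pics/side0z.png

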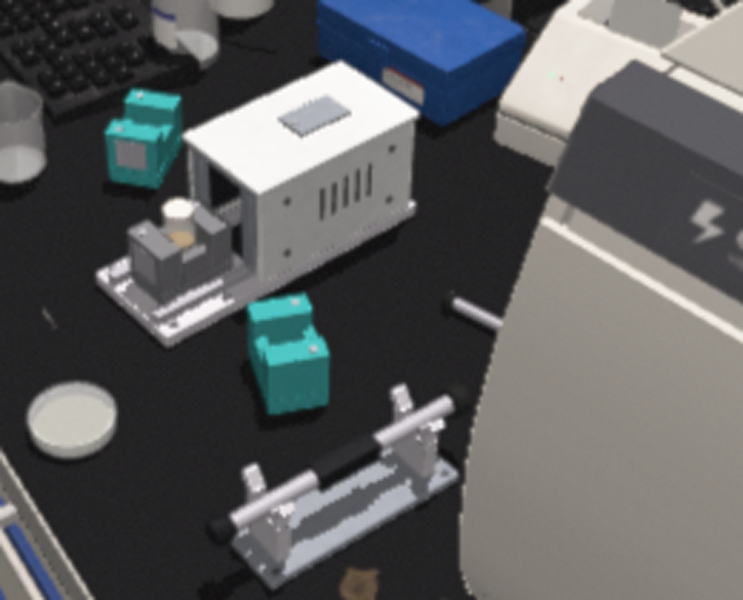

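```bash
cat > h.py <<'E'
import numpy as np, cv2
from scipy.spatial.transform import Rotation as R
from plant import sensors, optics, ctrl
M={c:optics.camera_model(c) for c in ["side","top","wrist"]}
def ray(c,px,st=None):
    m=M[c];K=m['camera_matrix'];u,v=px
    a=np.array([(u-K[0,2])/K[0,0],(v-K[1,2])/K[1,1]])
    if c=='wrist':
        r=np.linalg.norm(a); d=np.array([a[0]/max(r,1e-9)*np.sin(r),-a[1]/max(r,1e-9)*np.sin(r),-np.cos(r)])
        T=np.eye(4);T[:3,:3]=R.from_quat(st['tcp_rot']).as_matrix();T[:3,3]=st['eef_pos'];T=T@m['mount']
    else:
        d=np.array([a[0],-a[1],-1]);T=m['world_from_camera']
    return T[:3,3],T[:3,:3]@d
def bp(c,px,z,st=None):
    o,d=ray(c,px,st);return o+d*(z-o[2])/d[2]
def proj(c,p,st=None):
    m=M[c];K=m['camera_matrix']
    if c=='wrist':
        T=np.eye(4);T[:3,:3]=R.from_quat(st['tcp_rot']).as_matrix();T[:3,3]=st['eef_pos'];T=T@m['mount']
    else: T=m['world_from_camera']
    q=T[:3,:3].T@(np.array(p)-T[:3,3]);q=np.array([q[0],-q[1],-q[2]])
    if c=='wrist':
        th=np.arctan2(np.hypot(q[0],q[1]),q[2]);n=q[:2]/np.hypot(q[0],q[1])*th
    else:n=q[:2]/q[2]
    return K[0,0]*n+K[:2,2]
E
python3 - <<'E'
from h import *
np.set_printoptions(precision=4,suppress=True)
z=lambda x,y:(150+x/2.6667,150+y/2.6667)
print("hood",[bp('top',z(*p),.107)[:2] for p in [(275,73),(376,60),(398,235),(297,245)]])
print("base",[bp('top',z(*p),.012)[:2] for p in [(315,342),(413,330)]])
print("rod",[bp('top',z(*p),.045)[:2] for p in [(610,203),(628,410)]])
print("mid",bp('top',z(619,300),.045), bp('side',(337.2,310.5),.045))
print("rest",[bp('top',z(*p),.008)[:2] for p in [(579,226),(638,223),(648,379),(591,384)]])
s=sensors.get_state();print(R.from_quat(s['tcp_rot']).as_matrix())
for n in ['petri_mid','beaker_mid','dropper_mid']:
  print(n,[(bp('top',d['at'][::-1],.03)[:2],d['conf']) for d in optics.place_of('top',n)])
E
```

```text
hood [array([0.7286, 0.1846]), array([0.7421, 0.0924]), array([0.581 , 0.0698]), array([0.5708, 0.1611])]
base [array([0.4853, 0.151 ]), array([0.498 , 0.0565])]
rod [array([ 0.6203, -0.1304]), array([ 0.424 , -0.1476])]
mid [ 0.5277 -0.1391  0.045 ] [ 0.5254 -0.1344  0.045 ]
rest [array([ 0.6017, -0.1046]), array([ 0.6054, -0.1625]), array([ 0.4532, -0.1721]), array([ 0.4478, -0.1167])]
[[-0.      0.3809  0.9246]
 [-0.      0.9246 -0.3809]
 [-1.     -0.     -0.    ]]
petri_mid [(array([0.3962, 0.0133]), 0.62)]
beaker_mid [(array([0.4956, 0.3236]), 0.73)]
dropper_mid [(array([ 0.4763, -0.3123]), 0.77), (array([0.5327, 0.108 ]), 0.55)]
```

```bash
python3 - <<'E'
from h import *
np.set_printoptions(precision=4,suppress=True)
z=lambda x,y:(150+x/2.6667,150+y/2.6667)
print("vial top",bp('top',z(355,282),.08), bp('top',z(353,322),.062),bp('top',z(360,242),.062))
zs=lambda x,y:(220+x/2.857,150+y/2.857)
print(bp('side',zs(180,207),.08))
print("carr rear top edge side",bp('side',zs(131,226),.062),bp('side',zs(160,250),.062))
E
```

```text
vial top [0.5396 0.1096 0.08  ] [0.5033 0.1118 0.062 ] [0.5784 0.1066 0.062 ]
[0.5438 0.1085 0.08  ]
carr rear top edge side [0.5118 0.1277 0.062 ] [0.5174 0.0918 0.062 ]
```

Request:
{"api": "arm_command", "payload": {"increments": [[[0, 0, 0, -0.16], [0, 0, 0, -0.16], [0, 0, 0, -0.158]]], "grip": 5}}

```text
time: 1.58
eef_pos: [0.257, 0.6241, 0.2313]
tcp_rot: [-0.033, 0.706, 0.033, 0.706]
contact_force: [-0.5, -0.1, 0.4]
opening: 0.584
```

Request:
{"api": "arm_command", "payload": {"increments": [[[0, -6, 1.38, 0], [0, -6, 1.38, 0], [0, -6, 1.38, 0], [0, -6, 1.38, 0], [0, -6, 1.38, 0], [0, -6, 1.38, 0], [0, -6, 1.38, 0], [0, -6, 1.38, 0], [0, -6, 1.38, 0], [0, -6, 1.38, 0], [0, -6, 1.38, 0], [0, -6, 1.38, 0], [0, -6, 1.38, 0], [0, 0, 0, 0], [0, 0, 0, 0]]]}}

```text
time: 3.45
eef_pos: [0.5035, -0.1372, 0.2311]
tcp_rot: [-0.03, 0.707, 0.031, 0.706]
contact_force: [1.1, 0.7, -0.9]
opening: 0.586
```

```bash
python3 - <<'E'
from h import *
np.set_printoptions(precision=4,suppress=True)
s=sensors.get_state();print(s['eef_pos'],R.from_quat(s['tcp_rot']).as_matrix()[:,2],s['time'])
im=optics.read_camera('wrist');cv2.imwrite('pics/w1.png',im)
for n,z in [('rod_mid',.045),('rod_foot',.045),('rest',0)]:
  for d in optics.place_of('wrist',n): print(n,d['at'],round(d['conf'],2),bp('wrist',d['at'][::-1],z,s))
E
```

```text
[ 0.5035 -0.1372  0.2311] [ 0.9963  0.0864 -0.0006] 3.45
rod_mid [233.8, 319.5] 0.55 [ 0.5269 -0.137   0.045 ]
rod_mid [386.9, 355.2] 0.47 [ 0.6979 -0.083   0.045 ]
rod_foot [328.0, 319.0] 0.91 [ 0.6247 -0.1292  0.045 ]
rest [224.0, 316.2] 0.71 [ 0.5288 -0.1404  0.    ]
```

View pics/w1.png

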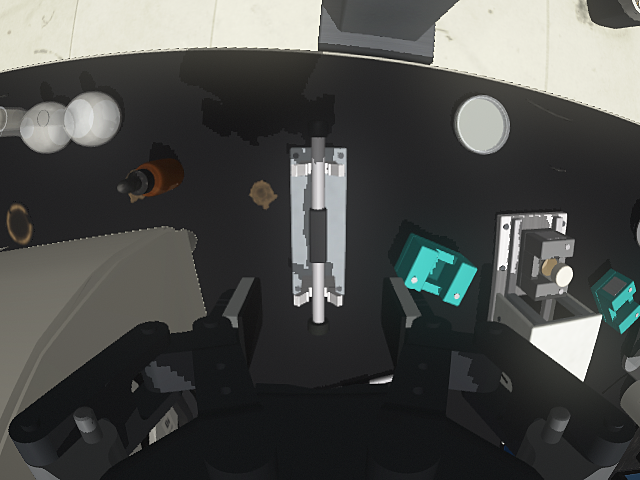

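```bash
python3 - <<'E'
from h import *
np.set_printoptions(precision=4,suppress=True)
im=cv2.imread('pics/w1.png')[105:345,260:380]
im=np.clip(im.astype(float)*2.2+20,0,255).astype('uint8')
a=cv2.rotate(im,cv2.ROTATE_90_CLOCKWISE)
cv2.imwrite('pics/w1z.png',cv2.resize(a,None,fx=3.3,fy=3.3,interpolation=cv2.INTER_CUBIC))
E
```

```text
(no output)
```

View pics/w1z.png

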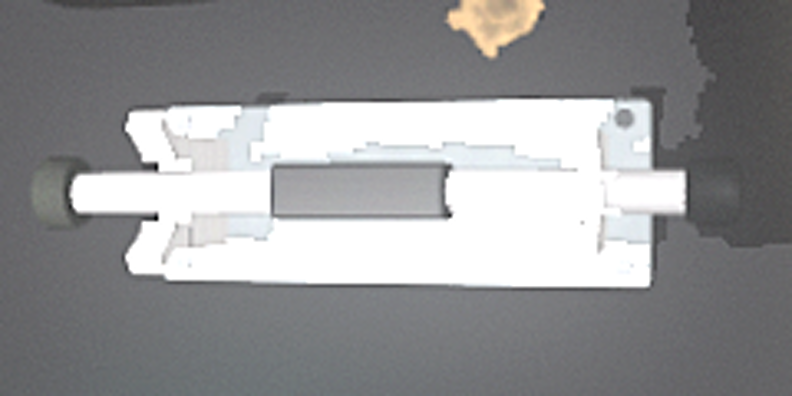

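```bash
python3 - <<'E'
from h import *
np.set_printoptions(precision=4,suppress=True)
s=sensors.get_state();
a=bp('wrist',(317.7,235.6),.045+.008,s);print(a)
f=bp('wrist',(317.6,335.3),.045,s);k=bp('wrist',(318.0,345-690/3.3),.045,s);print(f,k,np.degrees(np.arctan2(*(f-k)[[1,0]])), f-(f-k)/np.linalg.norm(f-k)*.1)
Rm=R.from_quat(s['tcp_rot']).as_matrix()
print('tool delta', Rm.T@(np.r_[a[:2],.045]-s['eef_pos']), np.degrees(np.arctan2(Rm[1,2],Rm[0,2])))
# chamber in wrist: base front corners & others
for p,z in [((499,213),.012),((566,212),.012),((497,318),.012)]: print(bp('wrist',p,z,s))
E
```

```text
[ 0.5269 -0.1375  0.053 ]
[ 0.6338 -0.1285  0.045 ] [ 0.439 -0.145  0.045] 4.821832160506486 [ 0.5342 -0.1369  0.045 ]
tool delta [ 0.1864 -0.0036  0.0231] 5.106796118517216
[0.4959 0.0551 0.012 ]
[0.4846 0.1482 0.012 ]
[0.6209 0.0844 0.012 ]
```

Request:
{"api": "arm_command", "payload": {"increments": [[[1, -0.36, 2.8, 0], [4, 0, 0, 0], [4, 0, 0, 0], [4, 0, 0, 0], [3, 0, 0, 0], [2, 0, 0, 0], [1.9, 0, 0, 0], [0, 0, 0, 0], [0, 0, 0, 0]]]}}

```text
time: 4.78
eef_pos: [0.5326, -0.1385, 0.0332]
tcp_rot: [-0.031, 0.706, 0.031, 0.707]
contact_force: [0.5, 0.4, 0.3]
opening: 0.585
```

```bash
python3 - <<'E'
from h import *
np.set_printoptions(precision=4,suppress=True)
s=sensors.get_state();print(s['eef_pos'],R.from_quat(s['tcp_rot']).as_matrix()[:,2],s['time'],s['contact_force'])
im=optics.read_camera('wrist');cv2.imwrite('pics/w2.png',im)
E
```

```text
[ 0.5326 -0.1385  0.0332] [0.9962 0.0876 0.0014] 4.775 [0.4538 0.3995 0.3338]
```

View pics/w2.png

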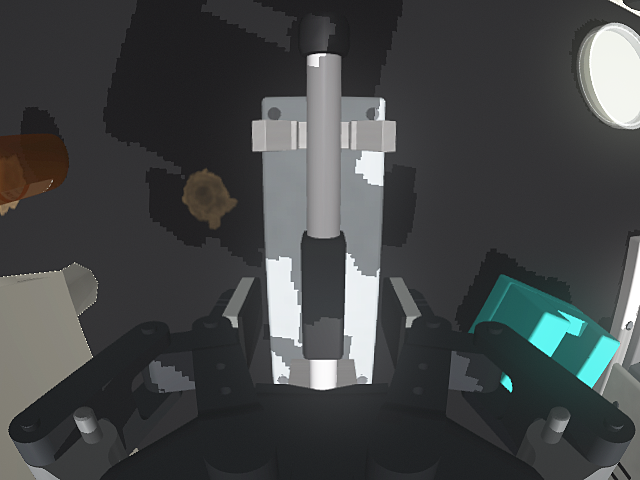

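Request:
{"api": "arm_command", "payload": {"increments": [[[0, 0, 0, 0], [0, 0, 0, 0], [0, 0, 0, 0], [0, 0, 0, 0], [0, 0, 0, 0], [0, 0, 0, 0]]], "grip": 0.5, "grip_force": 70}}

```text
time: 5.58
eef_pos: [0.5326, -0.1388, 0.0332]
tcp_rot: [-0.031, 0.706, 0.031, 0.707]
contact_force: [-1.5, 0.5, 6.0]
opening: 0.167
```

```bash
python3 - <<'E'
from h import *
np.set_printoptions(precision=4,suppress=True)
s=sensors.get_state();print(s['eef_pos'],R.from_quat(s['tcp_rot']).as_matrix()[:,2],s['time'],s['contact_force'],s['opening'])
im=optics.read_camera('wrist');cv2.imwrite('pics/w3.png',im)
E
```

```text
[ 0.5326 -0.1388  0.0332] [0.9962 0.0871 0.0012] 5.575 [-1.5115  0.4636  6.0304] 0.16694289728349743
```

View pics/w3.png

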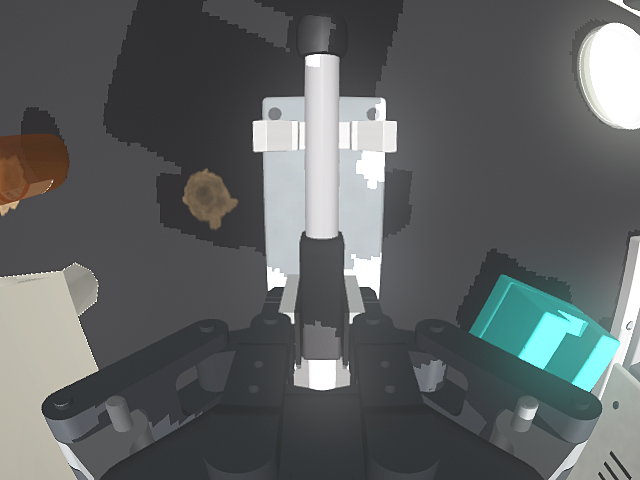

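Request:
{"api": "arm_command", "payload": {"increments": [[[-1, 0, 0, 0], [-2, 0, 0, 0], [-3, 0, 0, 0], [-3, 0, 0, 0], [-1, 0, 0, 0], [0, 3, -1, 0], [0, 4, -1.3, 0], [0, 4, -1.3, 0], [0, 4, -1.3, 0], [0, 4, -1.3, 0], [0, 3, -1, 0], [0, 2.2, -0.7, -0.052], [0, 0, 0, 0], [0, 0, 0, 0]]]}}

```text
time: 7.38
eef_pos: [0.432, 0.0954, 0.1318]
tcp_rot: [-0.049, 0.706, 0.049, 0.705]
contact_force: [0.4, 0.3, -1.5]
opening: 0.169
```

```bash
python3 - <<'E'
from h import *
np.set_printoptions(precision=4,suppress=True)
s=sensors.get_state();print(s['eef_pos'],R.from_quat(s['tcp_rot']).as_matrix()[:,2],s['time'],s['contact_force'],s['qpos'],s['opening'])
im=optics.read_camera('wrist');cv2.imwrite('pics/w4.png',im)
im=optics.read_camera('side');cv2.imwrite('pics/s4.png',im)
E
```

```text
[0.432  0.0954 0.1318] [ 0.9904  0.1383 -0.001 ] 7.375 [ 0.4156  0.3122 -1.5194] [-0.0125 -0.1314  2.2142 -0.0004  1.0597 -1.7219] 0.169164929845846
```

View pics/w4.png

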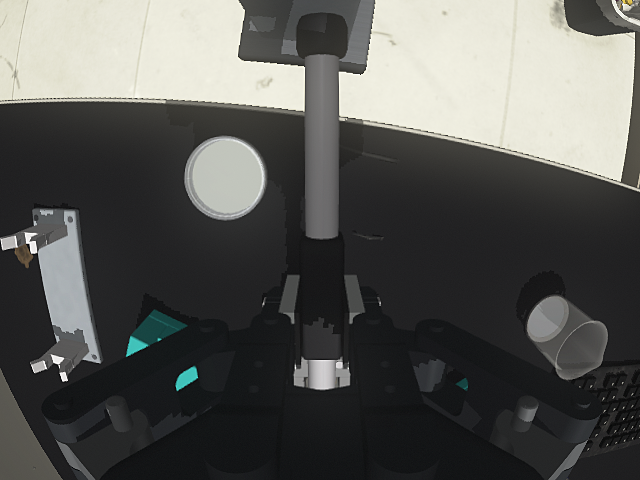

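View pics/s4.png

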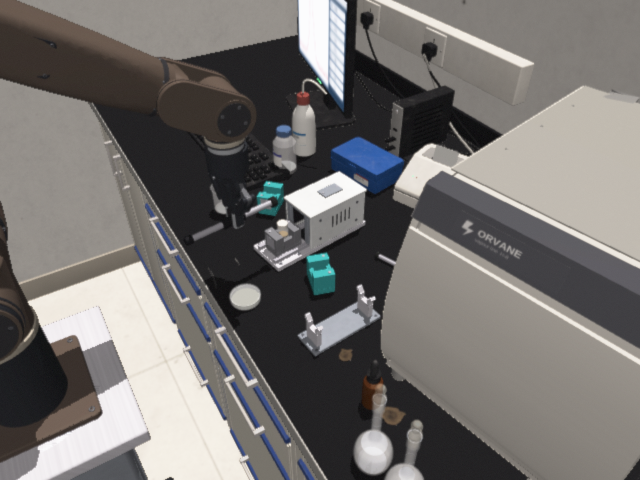

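```bash
python3 - <<'E'
from h import *
from scipy.optimize import least_squares
np.set_printoptions(precision=4,suppress=True)
zt=lambda x,y:(150+x/2.6667,150+y/2.6667)
zs=lambda x,y:(220+x/2.857,150+y/2.857)
obs=[('top',zt(275,73),(.208,.047,.107)),('top',zt(376,60),(.208,-.047,.107)),('top',zt(398,235),(.047,-.047,.107)),('top',zt(297,245),(.047,.047,.107)),
('top',zt(315,342),(-.04,.047,.010)),('top',zt(413,330),(-.04,-.047,.010)),
('side',zs(342,62),(.208,.047,.107)),('side',zs(418,116),(.208,-.047,.107)),('side',zs(262,193),(.047,-.047,.107)),('side',zs(185,135),(.047,.047,.107)),
('side',zs(97,272),(-.04,.047,.010)),('side',zs(168,338),(-.04,-.047,.010))]
def W(p,l):
    c,s_=np.cos(p[2]),np.sin(p[2]);return (p[0]+c*l[0]-s_*l[1],p[1]+s_*l[0]+c*l[1],l[2])
def f(p,cams=('top','side')): return np.concatenate([proj(c,W(p,l))-np.array(px) for c,px,l in obs if c in cams])
for cams in [('top','side'),('top',),('side',)]:
    r=least_squares(f,[.53,.11,.14],args=(cams,),x_scale=[.1,.1,.1]);print(cams,r.x,np.degrees(r.x[2]));print(r.fun.reshape(-1,2).round(1).tolist())
p=least_squares(f,[.53,.11,.14]).x
u=np.array([np.cos(p[2]),np.sin(p[2])]);n=np.array([-u[1],u[0]])
for c,px,z in [('top',zt(355,282),.08),('side',zs(180,207),.08),('side',zs(131,226),.062),('side',zs(160,250),.062),('top',zt(353,322),.062),('top',zt(360,242),.062)]:
    q=bp(c,px,z)[:2]-p[:2];print(c,q@u,q@n)
s=sensors.get_state();q=s['eef_pos'][:2]-p[:2];print('tcp',q@u,q@n)
E
python3 -c "
import cv2
a=cv2.imread('pics/side0.png')[200:280,245:325];cv2.imwrite('pics/c0.png',cv2.resize(a,(600,600),interpolation=cv2.INTER_CUBIC))
a=cv2.imread('pics/s4.png')[180:280,180:330];cv2.imwrite('pics/c4.png',cv2.resize(a,(800,533),interpolation=cv2.INTER_CUBIC))"
```

```text
('top', 'side') [0.532  0.1071 0.1366] 7.8292938611365095
[[1.1, -1.2], [1.5, -0.9], [1.2, -1.6], [0.4, -0.6], [1.2, -0.2], [0.6, -0.3], [-0.4, -1.7], [0.8, -2.4], [-2.1, -1.0], [-2.0, -1.5], [-1.3, 1.0], [-1.2, 0.8]]
('top',) [0.53   0.1093 0.1394] 7.9842885311979535
[[-0.1, -0.3], [0.3, -0.2], [0.2, -0.8], [-0.6, 0.3], [0.4, 0.6], [-0.2, 0.4]]
('side',) [0.5328 0.1043 0.1317] 7.54868313596599
[[0.9, -1.1], [2.0, -1.6], [-1.1, -0.4], [-0.9, -1.0], [-0.4, 1.5], [-0.4, 1.4]]
top 0.007853981465847737 0.0014269033118864598
side 0.01192528494196209 -0.00020191240678231253
side -0.0172010506233571 0.023219422643496072
side -0.016558622257870397 -0.013124301517569995
top -0.027764091769627776 0.008581415702830185
top 0.045857621394907934 -0.00681354555883925
tcp -0.1003121435243795 0.0016818128359728825
```

View pics/c0.png

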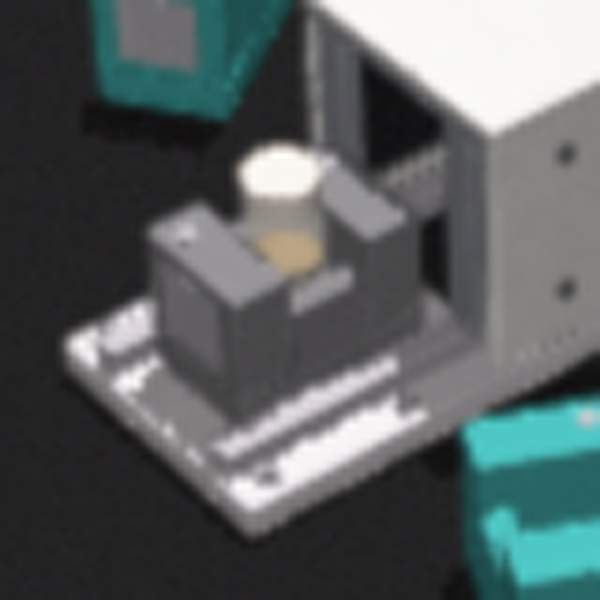

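View pics/c4.png

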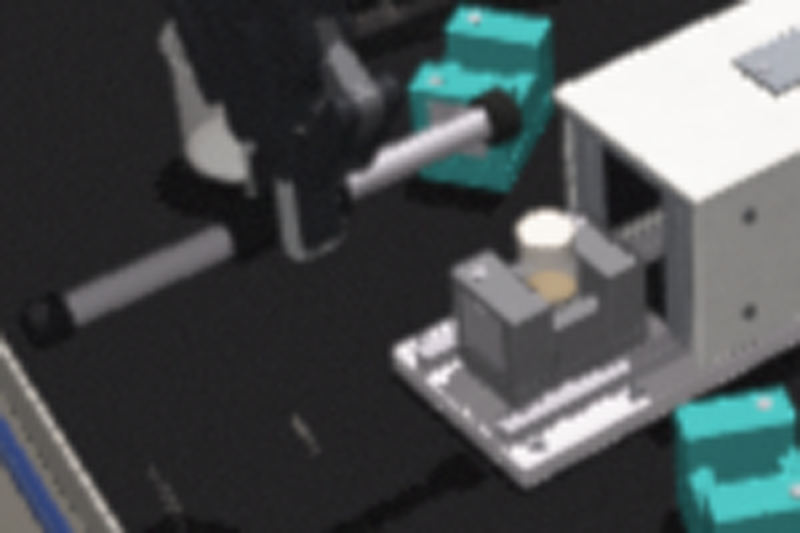

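Request:
{"api": "arm_command", "payload": {"increments": [[[0, -0.1, -1, 0], [0, 0, -1, 0], [0, 0, -1, 0], [1, 0, 0, 0], [1, 0, 0, 0], [0, 0, 0, 0]]]}}

```text
time: 8.22
eef_pos: [0.4017, 0.0906, 0.1109]
tcp_rot: [-0.049, 0.706, 0.049, 0.704]
contact_force: [-0.5, 0.2, -1.6]
opening: 0.166
```

```bash
python3 - <<'E'
from h import *
np.set_printoptions(precision=4,suppress=True)
s=sensors.get_state();print(s['eef_pos'],R.from_quat(s['tcp_rot']).as_matrix()[:,2],s['time'],s['qpos'])
E
```

```text
[0.4017 0.0906 0.1109] [ 0.9903  0.1388 -0.0028] 8.225 [-0.0257 -0.1763  2.2959 -0.      1.0249 -1.7357]
```

Request:
{"api": "arm_command", "payload": {"increments": [[[1.5, 0, 0, 0], [1.5, 0, 0, 0], [1.5, 0, 0, 0], [0, 0, 0, 0]]]}}

```text
time: 8.72
eef_pos: [0.4011, 0.0906, 0.0654]
tcp_rot: [-0.049, 0.707, 0.049, 0.704]
contact_force: [0.7, -0.4, -1.3]
opening: 0.169
```

```bash
python3 - <<'E'
from h import *
np.set_printoptions(precision=4,suppress=True)
s=sensors.get_state();print(s['eef_pos'],R.from_quat(s['tcp_rot']).as_matrix()[:,2],s['time'],s['qpos'])
E
```

```text
[0.4011 0.0906 0.0654] [ 0.9903  0.1387 -0.0043] 8.725 [-0.0257 -0.0913  2.3209 -0.      0.9163 -1.7357]
```

Request:
{"api": "arm_command", "payload": {"increments": [[[1.5, 0, 0, 0], [1.5, 0, 0, 0], [0.1, 0, 0, 0], [0, 0, 0, 0]]]}}

```text
time: 9.22
eef_pos: [0.4026, 0.0906, 0.0362]
tcp_rot: [-0.049, 0.706, 0.049, 0.705]
contact_force: [-0.2, 0.0, -1.2]
opening: 0.17
```

```bash
python3 - <<'E'
from h import *
np.set_printoptions(precision=4,suppress=True)
s=sensors.get_state();print(s['eef_pos'],R.from_quat(s['tcp_rot']).as_matrix()[:,2],s['time'],s['qpos'],s['contact_force'])
im=optics.read_camera('side');cv2.imwrite('pics/s5.png',cv2.resize(im[180:280,180:330],(800,533),interpolation=cv2.INTER_CUBIC))
im=optics.read_camera('top');cv2.imwrite('pics/t5.png',cv2.resize(im[200:320,220:360],(700,600),interpolation=cv2.INTER_CUBIC))
E
```

```text
[0.4026 0.0906 0.0362] [ 0.9903  0.1388 -0.0004] 9.225 [-0.0257 -0.0274  2.3295  0.      0.8399 -1.7357] [-0.1591  0.0061 -1.1989]
```

View pics/s5.png

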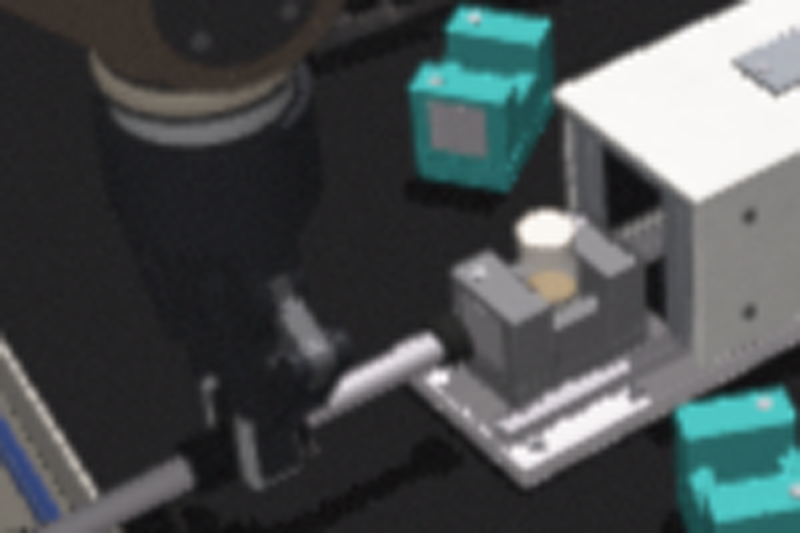

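View pics/t5.png

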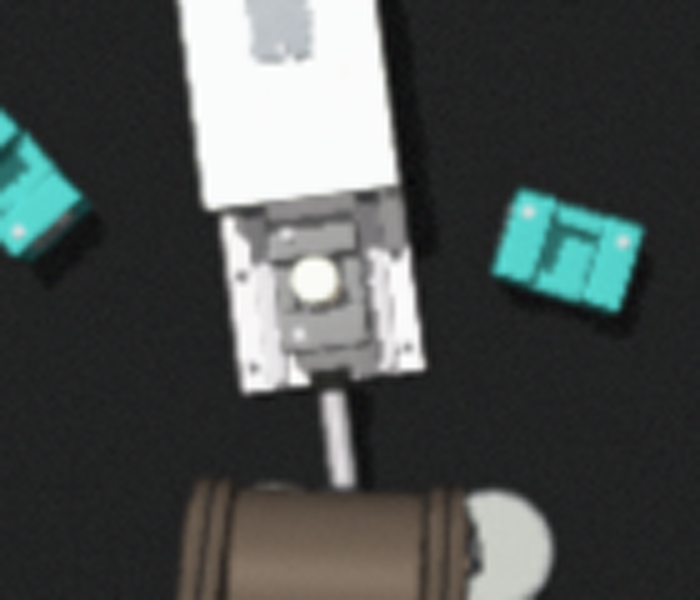

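Request:
{"api": "arm_command", "payload": {"increments": [[[0.1, 0, 0.2, 0], [0, 0, 0.2, 0], [0, 0, 0.2, 0], [0, 0, 0.2, 0], [0, 0, 0.2, 0], [0, 0, 0.2, 0], [0, 0, 0.2, 0], [0, 0, 0.2, 0], [0, 0, 0.2, 0], [0, 0, 0.2, 0]]]}}

```text
time: 10.58
eef_pos: [0.4224, 0.0934, 0.0352]
tcp_rot: [-0.049, 0.706, 0.049, 0.705]
contact_force: [-1.8, 0.1, -0.9]
opening: 0.164
```

```bash
cat > look.py <<'E'
import sys
from h import *
np.set_printoptions(precision=4,suppress=True)
s=sensors.get_state();Rm=R.from_quat(s['tcp_rot']).as_matrix()
p=np.array([.532,.1071]);h=.1366;u=np.array([np.cos(h),np.sin(h)]);n=np.array([-u[1],u[0]])
q=s['eef_pos'][:2]-p
print(s['eef_pos'],Rm[:,2],'t',s['time'],'F tool',Rm.T@s['contact_force'],'chamber',q@u,q@n)
if len(sys.argv)>1:
    t=sys.argv[1]
    a=cv2.resize(optics.read_camera('side')[170:280,200:350],(545,400),interpolation=cv2.INTER_CUBIC)
    b=cv2.resize(optics.read_camera('top')[200:310,250:320],(254,400),interpolation=cv2.INTER_CUBIC)
    cv2.imwrite(f'pics/{t}.png',np.hstack([a,b]))
E
python3 look.py p1
```

```text
[0.4224 0.0934 0.0352] [ 0.9903  0.1387 -0.0003] t 10.575 F tool [ 0.9335  0.3479 -1.7732] chamber -0.11044902992099184 0.0013403110703954606
```

View pics/p1.png

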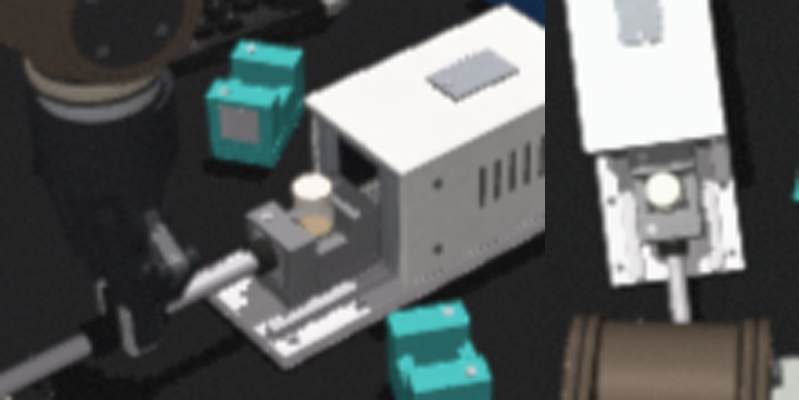

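Request:
{"api": "arm_command", "payload": {"increments": [[[0, 0, 0.2, 0], [0, 0, 0.2, 0], [0, 0, 0.2, 0], [0, 0, 0.2, 0], [0, 0, 0.2, 0], [0, 0, 0.2, 0], [0, 0, 0.2, 0], [0, 0, 0.2, 0], [0, 0, 0.2, 0], [0, 0, 0.2, 0], [0, 0, 0.2, 0], [0, 0, 0.2, 0], [0, 0, 0.2, 0], [0, 0, 0.2, 0], [0, 0, 0.2, 0], [0, 0, 0.2, 0], [0, 0, 0.2, 0], [0, 0, 0.2, 0]]]}}

```text
time: 12.92
eef_pos: [0.4582, 0.0984, 0.0353]
tcp_rot: [-0.049, 0.705, 0.049, 0.705]
contact_force: [-1.9, -0.5, -0.8]
opening: 0.171
```

```bash
python3 look.py p2
```

```text
[0.4582 0.0984 0.0353] [0.9903 0.1387 0.    ] t 12.925 F tool [ 0.7942 -0.2292 -1.9203] chamber -0.07430498881366143 0.0014032947580105513
```

View pics/p2.png

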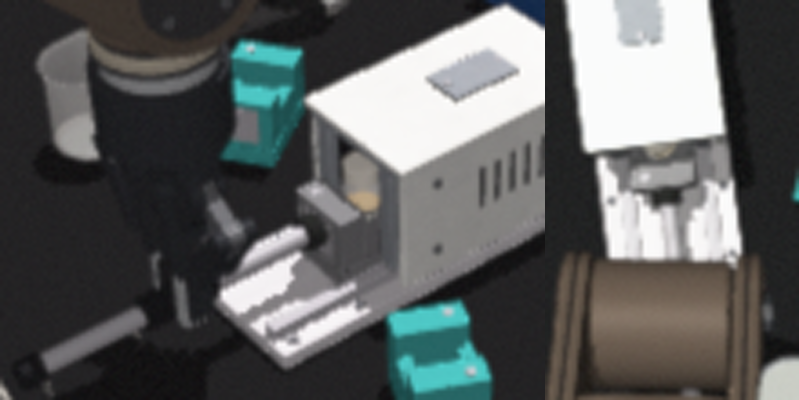

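Request:
{"api": "arm_command", "payload": {"increments": [[[0, 0, 0.2, 0], [0, 0, 0.2, 0], [0, 0, 0.2, 0], [0, 0, 0.2, 0], [0, 0, 0.2, 0], [0, 0, 0.2, 0], [0, 0, 0.2, 0], [0, 0, 0.2, 0], [0, 0, 0.2, 0], [0, 0, 0.2, 0]]]}}

```text
time: 14.28
eef_pos: [0.478, 0.1011, 0.0354]
tcp_rot: [-0.049, 0.705, 0.049, 0.705]
contact_force: [-0.8, -0.8, -0.6]
opening: 0.17
```

```bash
python3 look.py p3
```

```text
[0.478  0.1011 0.0354] [0.9903 0.1387 0.    ] t 14.275 F tool [ 0.5813 -0.6767 -0.9327] chamber -0.05428520145647253 0.0014414485922236014
```

View pics/p3.png

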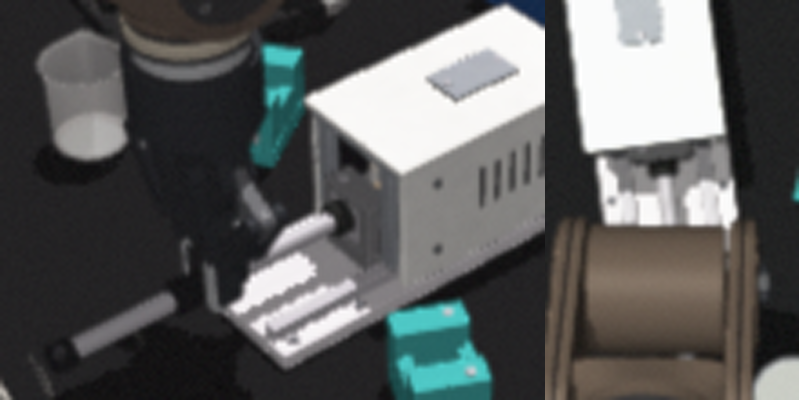

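Request:
{"api": "arm_command", "payload": {"increments": [[[0, 0, 0.1, 0], [0, 0, 0.1, 0], [0, 0, 0.05, 0]]]}}

```text
time: 14.75
eef_pos: [0.4803, 0.1015, 0.0353]
tcp_rot: [-0.049, 0.705, 0.049, 0.705]
contact_force: [-2.2, 0.3, -0.8]
opening: 0.17
```

Request:
{"api": "arm_command", "payload": {"increments": [[[0, 0, 0.1, 0], [0, 0, 0.1, 0], [0, 0, 0.05, 0]]]}}

```text
time: 15.12
eef_pos: [0.4829, 0.1018, 0.0353]
tcp_rot: [-0.049, 0.705, 0.049, 0.705]
contact_force: [-1.6, -0.0, -0.3]
opening: 0.172
```

Request:
{"api": "arm_command", "payload": {"increments": [[[0, 0, 0.1, 0], [0, 0, 0.1, 0]]]}}

```text
time: 15.38
eef_pos: [0.4849, 0.1021, 0.0353]
tcp_rot: [-0.049, 0.705, 0.049, 0.705]
contact_force: [-1.8, 0.1, -0.7]
opening: 0.165
```

Request:
{"api": "arm_command", "payload": {"increments": [[[0, 0, 0.1, 0], [0, 0, 0.1, 0]]]}}

```text
time: 15.62
eef_pos: [0.4869, 0.1024, 0.0353]
tcp_rot: [-0.049, 0.705, 0.049, 0.705]
contact_force: [-1.3, -0.1, -0.3]
opening: 0.17
```

Request:
{"api": "arm_command", "payload": {"increments": [[[0, 0, 0.1, 0], [0, 0, 0.1, 0]]]}}

```text
time: 15.88
eef_pos: [0.4888, 0.1027, 0.0353]
tcp_rot: [-0.049, 0.705, 0.049, 0.705]
contact_force: [-1.9, 0.4, -0.6]
opening: 0.17
```

Request:
{"api": "arm_command", "payload": {"increments": [[[0, 0, 0.1, 0], [0, 0, 0.1, 0]]]}}

```text
time: 16.12
eef_pos: [0.4908, 0.103, 0.0353]
tcp_rot: [-0.049, 0.705, 0.049, 0.705]
contact_force: [-1.1, -0.5, -1.2]
opening: 0.17
```

Request:
{"api": "arm_command", "payload": {"increments": [[[0, 0, 0.1, 0], [0, 0, 0.1, 0]]]}}

```text
time: 16.38
eef_pos: [0.4928, 0.1032, 0.0353]
tcp_rot: [-0.049, 0.705, 0.049, 0.705]
contact_force: [-1.0, 0.2, -1.1]
opening: 0.164
```

Request:
{"api": "arm_command", "payload": {"increments": [[[0, 0, 0.1, 0], [0, 0, 0.1, 0]]]}}

```text
time: 16.62
eef_pos: [0.4948, 0.1035, 0.0353]
tcp_rot: [-0.049, 0.705, 0.049, 0.705]
contact_force: [-1.4, 0.5, -1.4]
opening: 0.165
```

Request:
{"api": "arm_command", "payload": {"increments": [[[0, 0, 0.1, 0], [0, 0, 0.1, 0]]]}}

```text
time: 16.88
eef_pos: [0.4967, 0.1038, 0.0353]
tcp_rot: [-0.049, 0.705, 0.049, 0.705]
contact_force: [-2.4, -0.1, -1.0]
opening: 0.166
```

Request:
{"api": "arm_command", "payload": {"increments": [[[0, 0, 0.1, 0], [0, 0, 0.1, 0]]]}}

```text
time: 17.12
eef_pos: [0.4987, 0.1041, 0.0353]
tcp_rot: [-0.049, 0.705, 0.049, 0.705]
contact_force: [-1.9, 0.5, -0.6]
opening: 0.169
```

Request:
{"api": "arm_command", "payload": {"increments": [[[0, 0, 0.1, 0], [0, 0, 0.1, 0]]]}}

```text
time: 17.38
eef_pos: [0.5007, 0.1043, 0.0353]
tcp_rot: [-0.049, 0.705, 0.049, 0.705]
contact_force: [-2.0, -0.9, 0.1]
opening: 0.168
```

Request:
{"api": "arm_command", "payload": {"increments": [[[0, 0, 0.1, 0], [0, 0, 0.1, 0]]]}}

```text
time: 17.62
eef_pos: [0.5027, 0.1046, 0.0353]
tcp_rot: [-0.049, 0.705, 0.049, 0.705]
contact_force: [-2.1, 0.0, -0.2]
opening: 0.172
```

Request:
{"api": "arm_command", "payload": {"increments": [[[0, 0, 0.1, 0], [0, 0, 0.1, 0]]]}}

```text
time: 17.88
eef_pos: [0.5046, 0.1049, 0.0353]
tcp_rot: [-0.049, 0.705, 0.049, 0.705]
contact_force: [-2.0, 0.6, -0.5]
opening: 0.169
```

Carriage ≈101 mm. Quick look before going on.

```bash
python3 look.py p4
```

```text
[0.5046 0.1049 0.0353] [ 0.9903  0.1387 -0.    ] t 17.875 F tool [ 0.5323  0.8843 -1.8963] chamber -0.02739538095516785 0.0015409230419515447
```

View pics/p4.png

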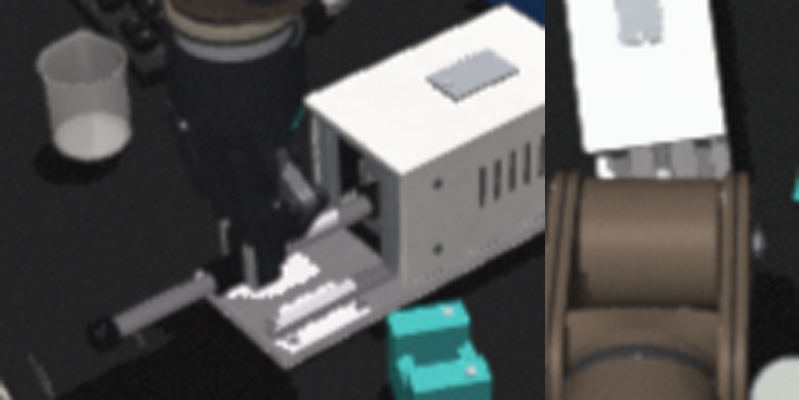

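Request:
{"api": "arm_command", "payload": {"increments": [[[0, 0, 0.1, 0], [0, 0, 0.1, 0]]]}}

```text
time: 18.23
eef_pos: [0.5066, 0.1052, 0.0353]
tcp_rot: [-0.049, 0.705, 0.049, 0.705]
contact_force: [-2.0, -0.1, -0.3]
opening: 0.166
```

Request:
{"api": "arm_command", "payload": {"increments": [[[0, 0, 0.1, 0], [0, 0, 0.1, 0]]]}}

```text
time: 18.48
eef_pos: [0.5082, 0.1054, 0.0352]
tcp_rot: [-0.049, 0.706, 0.049, 0.705]
contact_force: [-4.4, -0.4, 0.6]
opening: 0.167
```

Request:
{"api": "arm_command", "payload": {"increments": [[[0, 0, 0, 0], [0, 0, 0, 0]]]}}

```text
time: 18.73
eef_pos: [0.5081, 0.1054, 0.0352]
tcp_rot: [-0.049, 0.706, 0.049, 0.705]
contact_force: [-3.4, 0.0, 0.1]
opening: 0.172
```

Request:
{"api": "arm_command", "payload": {"increments": [[[0, 0, 0.05, 0], [0, 0, 0, 0]]]}}

```text
time: 18.98
eef_pos: [0.5081, 0.1054, 0.035]
tcp_rot: [-0.049, 0.706, 0.049, 0.705]
contact_force: [-5.3, -0.4, 1.4]
opening: 0.169
```

Request:
{"api": "arm_command", "payload": {"increments": [[[0, 0, 0.07, 0], [0, 0, 0, 0], [0, 0, 0, 0]]]}}

```text
time: 19.35
eef_pos: [0.5081, 0.1055, 0.0349]
tcp_rot: [-0.049, 0.707, 0.049, 0.704]
contact_force: [-7.0, -1.4, 2.7]
opening: 0.169
```

Request:
{"api": "arm_command", "payload": {"increments": [[[0, 0, -0.1, 0], [0, 0, -0.1, 0], [0, 0, -0.1, 0], [0, 0, -0.2, 0], [0, 0, -0.3, 0], [0, 0, -0.4, 0], [0, 0, -0.5, 0], [0, 0, -0.5, 0]]]}}

```text
time: 20.35
eef_pos: [0.4875, 0.1025, 0.0353]
tcp_rot: [-0.049, 0.705, 0.049, 0.705]
contact_force: [0.8, -0.4, -0.3]
opening: 0.169
```

```bash
python3 look.py p5
```

```text
[0.4875 0.1025 0.0353] [ 0.9903  0.1387 -0.    ] t 20.35 F tool [ 0.3366 -0.5209  0.692 ] chamber -0.044681626821141456 0.0014912653950666177
```

View pics/p5.png

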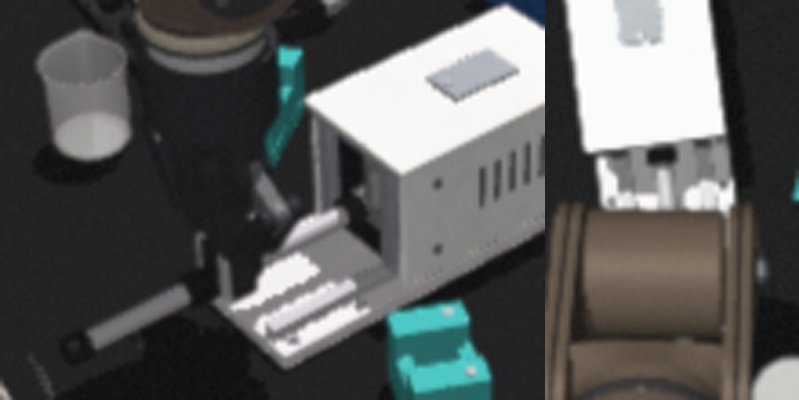

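Request:
{"api": "arm_command", "payload": {"increments": [[[0, 0, -1, 0], [0, 0, -1.2, 0], [0, 0, -1.2, 0], [0, 0, -1.2, 0], [0, 0, -1, 0], [-2, 0, 0, 0], [-3, 0, 0, 0], [-3, 0, 0, 0], [-2, 0, 0, 0], [0, 0, 0, 0]]]}}

```text
time: 21.7
eef_pos: [0.4336, 0.0947, 0.1371]
tcp_rot: [-0.049, 0.704, 0.049, 0.707]
contact_force: [0.1, -0.1, -1.3]
opening: 0.168
```

```bash
python3 look.py p6; python3 - <<'E'
from h import *
cv2.imwrite('pics/w6.png',optics.read_camera('wrist'))
a=cv2.imread('pics/w3.png')[0:400,270:380];b=cv2.imread('pics/w6.png')[0:400,270:380]
cv2.imwrite('pics/cmp.png',np.hstack([a,b]))
E
```

```text
[0.4336 0.0947 0.1371] [0.9903 0.1387 0.0045] t 21.7 F tool [ 1.2625 -0.1515  0.0801] chamber -0.09916952898354789 0.001158060394223193
```

View pics/cmp.png

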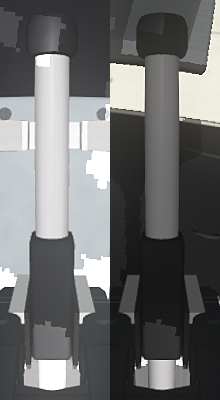

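View pics/p6.png

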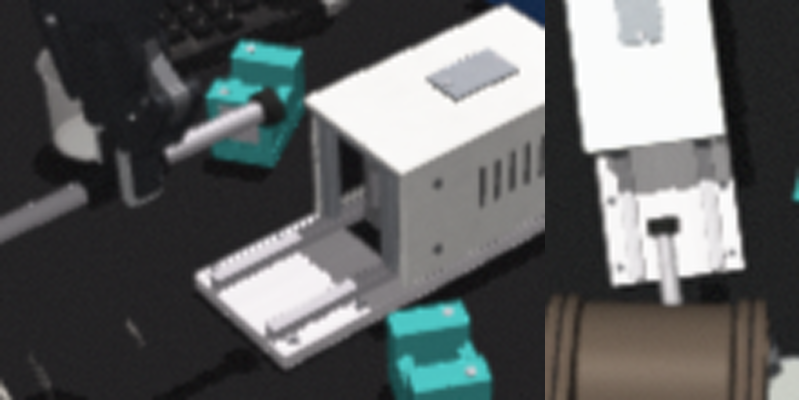

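Request:
{"api": "arm_command", "payload": {"increments": [[[0, -2.5, 0, 0], [0, -4, 1, 0], [0, -4, 1.2, 0], [0, -4, 1.2, 0], [0, -4, 1.2, 0], [0, -4, 1.2, 0], [0, -2, 0.76, 0.052], [0, 0, 0, 0], [0, 0, 0, 0], [0, 0, 0, 0]]]}}

```text
time: 23.1
eef_pos: [0.5309, -0.1374, 0.1351]
tcp_rot: [-0.031, 0.707, 0.032, 0.706]
contact_force: [-0.2, 1.1, -1.5]
opening: 0.169
```

```bash
cat > rest.py <<'E'
from h import *
np.set_printoptions(precision=4,suppress=True)
s=sensors.get_state();Rm=R.from_quat(s['tcp_rot']).as_matrix()
print(s['eef_pos'],np.degrees(np.arctan2(Rm[1,2],Rm[0,2])),Rm[2,2],s['contact_force'],s['time'])
d=Rm.T@(np.array([.5326,-.1388,.0332])-s['eef_pos']);print('tool delta to grasp pose',d)
E
python3 rest.py;python3 -c "
from h import *
cv2.imwrite('pics/w7.png',optics.read_camera('wrist'))"
```

```text
[ 0.5309 -0.1374  0.1351] 5.0797537725526345 -0.0007031858944129277 [-0.1805  1.1062 -1.5249] 23.1
tool delta to grasp pose [ 0.1019 -0.0016  0.0016]
```

View pics/w7.png

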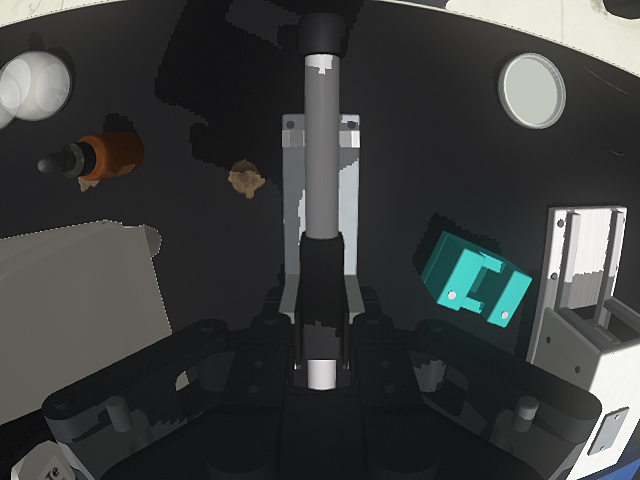

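Rod is centred over the rest (plate cols 283–359, rod 322). Lower it.

Request:
{"api": "arm_command", "payload": {"increments": [[[2, -0.16, 0.16, 0], [2, 0, 0, 0], [2, 0, 0, 0], [1, 0, 0, 0], [1, 0, 0, 0], [0.6, 0, 0, 0], [0.5, 0, 0, 0], [0, 0, 0, 0], [0, 0, 0, 0]]]}}

```text
time: 24.28
eef_pos: [0.5335, -0.1404, 0.0447]
tcp_rot: [-0.031, 0.706, 0.031, 0.707]
contact_force: [-0.4, -0.2, -1.3]
opening: 0.168
```

```bash
python3 rest.py
```

```text
[ 0.5335 -0.1404  0.0447] 4.987977375371444 0.0005888112260853395 [-0.4421 -0.2292 -1.3288] 24.275
tool delta to grasp pose [ 0.0115  0.0016 -0.0007]
```

Request:
{"api": "arm_command", "payload": {"increments": [[[0, 0.16, 0, 0], [0.4, 0, 0, 0], [0.4, 0, 0, 0], [0.25, 0, 0, 0], [0, 0, 0, 0], [0, 0, 0, 0]]]}}

```text
time: 25.02
eef_pos: [0.5331, -0.1386, 0.0338]
tcp_rot: [-0.031, 0.706, 0.031, 0.706]
contact_force: [0.6, 0.4, -0.7]
opening: 0.172
```

```bash
python3 rest.py
```

```text
[ 0.5331 -0.1386  0.0338] 4.995589579635192 6.053742781564342e-06 [ 0.6084  0.4178 -0.6654] 25.025
tool delta to grasp pose [ 0.0006 -0.0001 -0.0005]
```

Lower the last bit, then open.

Request:
{"api": "arm_command", "payload": {"increments": [[[0.06, 0, 0, 0], [0, 0, 0, 0], [0, 0, 0, 0]]]}}

```text
time: 25.4
eef_pos: [0.5332, -0.1386, 0.0333]
tcp_rot: [-0.031, 0.706, 0.031, 0.707]
contact_force: [0.5, -0.5, -0.0]
opening: 0.168
```

Request:
{"api": "arm_command", "payload": {"increments": [[[0, 0, 0, 0], [0, 0, 0, 0], [0, 0, 0, 0], [0, 0, 0, 0], [0, 0, 0, 0]]], "grip": 5}}

```text
time: 26.02
eef_pos: [0.5331, -0.1386, 0.0332]
tcp_rot: [-0.031, 0.706, 0.031, 0.706]
contact_force: [-1.0, -0.4, 0.0]
opening: 0.587
```

```bash
python3 rest.py;python3 -c "
from h import *
cv2.imwrite('pics/w8.png',optics.read_camera('wrist'))"
```

```text
[ 0.5331 -0.1386  0.0332] 4.996187924692675 -2.3704850017347567e-05 [-1.0337 -0.4267  0.0485] 26.025
tool delta to grasp pose [ 0.     -0.0002 -0.0005]
```

View pics/w8.png

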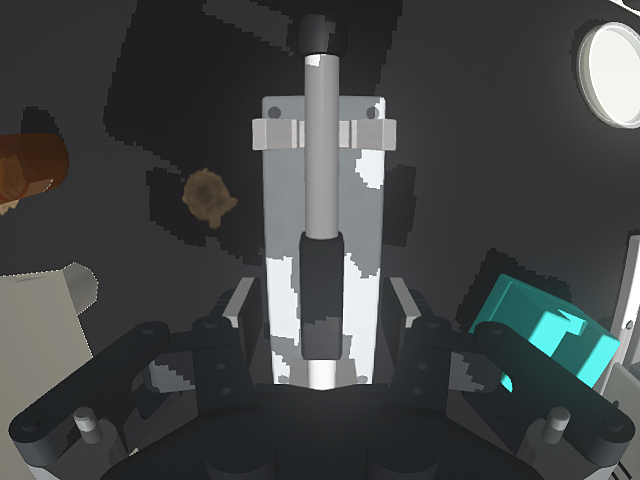

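Request:
{"api": "arm_command", "payload": {"increments": [[[-1, 0, 0, 0], [-2, 0, 0, 0], [-4, 0, 0, 0], [-4, 0, 0, 0], [-4, 0, 0, 0], [-4, 0, 0, 0], [0, 0, -4, 0], [0, 0, -4, 0], [0, 0, 0, 0], [0, 0, 0, 0]]]}}

```text
time: 27.32
eef_pos: [0.4539, -0.1458, 0.2241]
tcp_rot: [-0.031, 0.706, 0.03, 0.707]
contact_force: [0.7, 0.5, 0.1]
opening: 0.588
```

```bash
python3 - <<'E'
from h import *
np.set_printoptions(precision=4,suppress=True)
s=sensors.get_state();print(s['eef_pos'],s['time'],s['contact_force'])
a=optics.read_camera('side');
for q in ['carriage_mid','vial_mid','rod_mid','rest']: print(q,[(d['at'],round(d['conf'],2)) for d in optics.place_of('side',q)])
a=a[150:360,240:420]
cv2.imwrite('pics/s9.png',cv2.resize(np.clip(a.astype(float)*1.6,0,255).astype('uint8'),(514,600),interpolation=cv2.INTER_CUBIC))
cv2.imwrite('pics/w9.png',optics.read_camera('wrist'))
E
```

```text
[ 0.4539 -0.1458  0.2241] 27.325 [0.6915 0.537  0.0888]
carriage_mid [([198.6, 276.2], 0.64), ([274.1, 319.4], 0.6)]
vial_mid []
rod_mid [([309.7, 338.5], 0.94), ([271.8, 399.9], 0.53)]
rest [([327.5, 340.7], 0.72)]
```

View pics/s9.png

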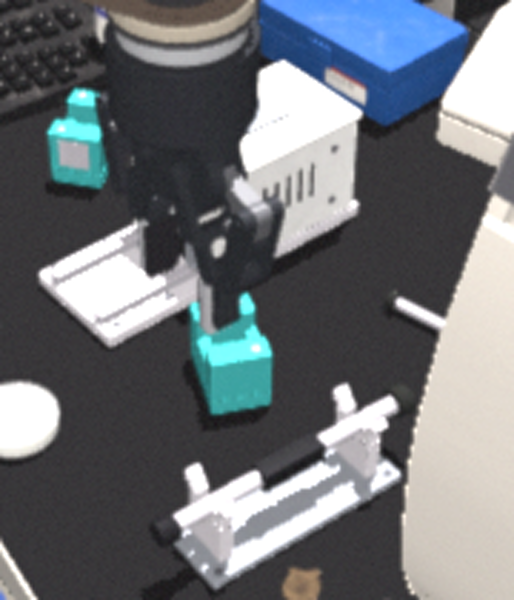

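View pics/w9.png

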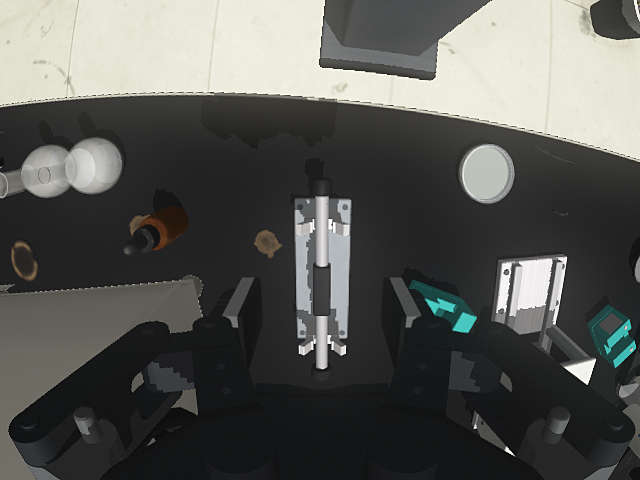

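Request:
{"api": "arm_command", "payload": {"increments": [[[-2, 4, 0, 0], [-2, 5, 0, 0], [0, 5, 0, 0], [0, 5, 0, 0], [0, 5, 0, 0], [0, 5, 0, 0], [0, 5, 0, 0], [0, 5, 0, 0], [0, 5, 0, 0], [0, 4, 0, 0], [0, 0, 0, 0], [0, 0, 0, 0]]]}}

```text
time: 29.12
eef_pos: [0.4115, 0.3325, 0.2628]
tcp_rot: [-0.031, 0.707, 0.031, 0.706]
contact_force: [-0.4, -0.3, -0.1]
opening: 0.587
```

```bash
python3 - <<'E'
from h import *
np.set_printoptions(precision=4,suppress=True)
s=sensors.get_state();print(s['eef_pos'],s['time'],s['contact_force'])
a=optics.read_camera('side')
cv2.imwrite('pics/s10.png',cv2.resize(np.clip(a[180:270,250:340].astype(float)*2.5,0,255).astype('uint8'),(600,600),interpolation=cv2.INTER_CUBIC))
cv2.imwrite('pics/s10f.png',a)
E
```

```text
[0.4115 0.3325 0.2628] 29.125 [-0.381  -0.2917 -0.0772]
```

View pics/s10.png

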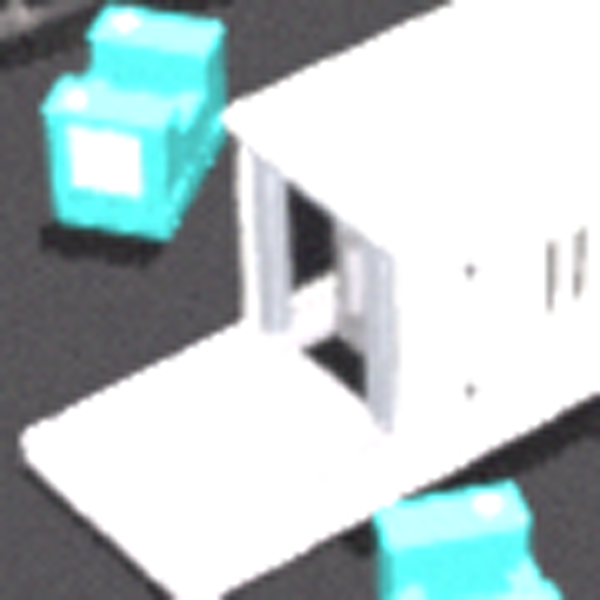

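View pics/s10f.png

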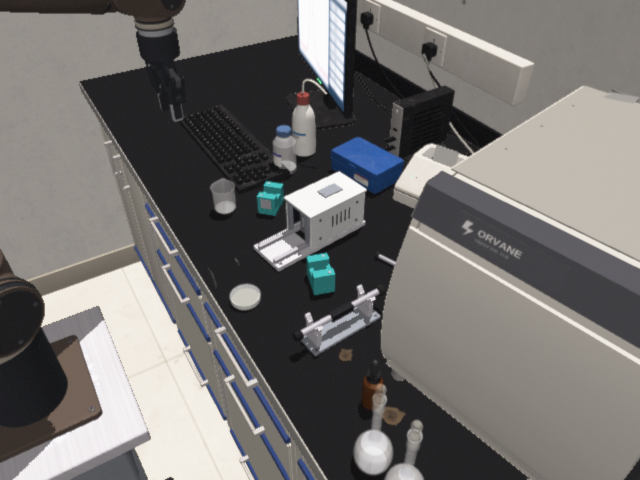

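```bash
python3 -c "
from plant import ctrl
print(ctrl.sign_off())"
```

```text
the job is handed in; nothing more can be done
None
```

The carriage is pushed home against the hidden stop and the rod is back in both notches of its rest. I handed the job in at about 29 s; no verdict is reported.

**What I did:** I took the rod off its rest by its black grip and pushed the carriage down the channel in steps of 1 to 2 mm. About 104 mm along the chamber's x, by my estimate, the carriage stopped moving. The push force rose from about 2 N to 7 N, well under the 14 N at which the stop gives way. I then backed the rod out straight, laid it back and moved the arm clear.

**Last checks:**
- **Rod:** it did not slip in the grip. The wrist and side pictures show it lying in both notches, within about 1 mm of where it was when I grasped it.
- **Carriage:** the side picture shows its rear plate inside the mouth of the chamber.
- **Bystanders:** the dish, the beaker, the dropper bottle and the turquoise look-alikes stand where they were.
- **Arm:** it touches nothing; the force reading is near zero.

**Not confirmed:**
- **Stop and contact:** I could not read these joints. "Home" rests on the force rise and the carriage no longer moving.
- **Vial:** inside the hood it could not be seen, and the network found no vial in the side picture after the push. That it stands upright is inferred from the slow push; it was last seen upright as it went in.
- **Chamber position:** the two fixed cameras disagreed on this by about 3 to 5 mm, so I relied on force for the final approach.

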